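# Check the lathe's bearing, then close its belt cover

## Task

First lift the hand thermometer off the bench and hold its nose steady on the hub of the headstock's end bearing for about a second, from roughly 10 cm away, then stand it upright on the bench again and let go of it. Next turn the winged quarter-turn fastener on the headstock's sprung cover panel until its wing lines up with the two index marks on the panel, so that its tongue fits the slot in the frame, then push the panel (or the fastener on it) all the way down onto the frame and finish while still holding it pressed there. Leave the other things on the bench where they are.

Things in the scene. Friction and masses are not known exactly. Their poses are not given: they have to be found in the camera images.
- barrel (a point): Centre of the barrel of a grey hand-held infrared thermometer (loose). x runs along the barrel to the nose (the way it looks), z up. Barrel 90 long x 36 wide x 40 high (mm); the round nose, 30 mm across, ends 57 mm ahead of this point. The thermometer balances under this point: grip it here from above, across the 36 mm
- thermometer: The same thermometer, 0.18 to 0.33 kg, standing upright on the bench on its foot; origin at the centre of the foot's underside, axes as for the barrel. The barrel's middle is 100 mm above the origin, over a handle 34 x 30 mm and a foot 76 x 56 x 12 mm
- bearing (a point): The target: centre of the front of the steel hub (30 mm across) on the bearing cap (68 mm across) of the end face of the lathe's fixed green headstock, 130 mm above the bench. Headstock axes: y along the spindle, from here into the headstock (the cap faces -y), z up. End face 20 mm behind; box 160 x 260 x 170 mm (x, y, z), its middle 150 mm to +y of here; then bed and tailstock, 180 mm high
- panel (a joint): Travel of the sprung cover panel on top of the headstock: 0 = standing 12 mm off the frame, as at the start; 0.012 m = down on the frame, a hard stop. It only moves straight down, wherever it is pushed; its springs push back with 2 N at 0, 12 N at the bottom. With the fastener out of line its tongue strikes the frame and the panel stops about 4 mm down
- panel_top (a point): Point on the upper face of the panel (aluminium sheet 152 mm along x, 230 mm along y), in the middle of its free area, 85 mm to +y of the fastener's axis. Axes: the headstock's, z up. 188 mm above the bench while the panel is up, 176 mm when it is down
- fastener (a joint): Angle of the quarter-turn fastener in the panel, counter-clockwise from above positive: 0 = its wing lies along the headstock's x, in line with the two index marks, its tongue in line with the slot. It starts 0.6 to 1.5 rad away, so it is turned clockwise. Takes 0.05 N m, stays where it is left, has no stop at 0 (stops at -0.7 and 1.65)
- wing (a point): Centre of the fastener's steel wing, on its vertical turning axis; turns and sinks with it. Wing: upright dark bar 46 mm long along x, 12 thick along y, 32 high (16 above this point); panel face 20 mm below this point, washer 48 mm across rising 5 mm off the panel. Index marks: two dark bars 20 x 4 x 2 mm on the panel, 42 mm either side of the axis
- wax_tin: round metal tin, 72 mm across, 45 mm high, near the robot's side of the lathe; origin at the centre of its underside; a bystander to leave alone
- billet: short plain wooden cylinder standing on end, 60 mm across, 60 mm high; origin at the centre of its underside; a bystander to leave alone
- turned_knob: turned wooden knob, 52 mm across, 60 mm high; origin at the centre of its underside; a bystander to leave alone
- wood_bowl: small wooden bowl, 90 mm across, 45 mm high; origin at the centre of its underside; a bystander to leave alone
- gouge: turning gouge, 260 mm long, dark wooden handle, lying; origin under the middle of its length; a bystander to leave alone
- hammer: hammer, 260 mm long, lying; origin under the middle of its length; a bystander to leave alone
- wrench: flat wrench, 180 mm long, lying; origin under the middle of its length; a bystander to leave alone
Not all that is in view belongs to the job. Leave any green or yellow look-alike of the thermometer alone.

How it is judged (in metres and radians):
On the way, in this order (a step that is already met when the one before it is completed fails the run):
1. the thermometer, held off the bench, aims steadily at the bearing hub from 4 to 15 cm (x of bearing in the frame of barrel between 0.1 and 0.215 m and height (world z) of barrel above 0.108 m and linear speed of thermometer below 0.025 m/s and angular speed of thermometer below 0.2 rad/s and contact force between the fingers and thermometer above 0.5 N and y of bearing in the frame of barrel between -0.017 and 0.017 m and z of bearing in the frame of barrel between -0.017 and 0.017 m), for 0.6 s.
2. the thermometer stands upright on the bench again, let go (height (world z) of barrel between 0.094 and 0.106 m and angle between barrel's own z axis and vertical below 0.1 rad and contact force between the fingers and thermometer below 0.1 N and linear speed of thermometer below 0.02 m/s), for 0.2 s.
3. the fastener's wing is in line with the index marks (value of joint fastener between -0.17 and 0.17 rad), for 0.2 s.
At the end, for the whole second after the job is handed in: The fastener is within 10 degrees of its marks, the panel is held down by the fingers (more than 4 N) within 2.5 mm of its stop on the frame, and the thermometer stands upright on the bench (within 6 degrees), let go (all of step 3 and height (world z) of barrel between 0.094 and 0.106 m and angle between barrel's own z axis and vertical below 0.1 rad and contact force between the fingers and thermometer below 0.1 N and value of joint panel above 0.0095 m and contact force between the fingers and panel above 4 N); the arm keeps its last pose, push and grip.
It fails at once if another thing on the bench was moved more than 3 cm (distance of any of wax_tin, billet, turned_knob, wood_bowl, gouge, hammer, wrench from where it was at the start of the episode above 0.03 m).
It also fails if it takes over 61 s, if anything falls off the work surface, if the arm or the gripper's body presses on something with over 40 N, if the wrist force passes 120 N, or if a joint passes its speed limit or range.

## Robot

A 6-joint arm with a two-finger parallel gripper is mounted at the origin on the work surface. World frame = base frame: x ahead of the robot, y to its left, z up, the work surface at z = 0. Lengths are in mm, angles in degrees, forces in N, time in s.
With the tool pointing down it reaches from about 300 to 850 mm from the base axis. Payload 4.2 kg.
Tool frame: the origin (TCP) lies at the very end of the fingers, on their centre line; the grasp point (between the pads) lies 19 mm behind it (env.grasp_offset is the distance from the TCP to the grasp point, in mm); z points along the fingers, y is the line along which they close (so a half turn about z gives the same grasp; the last joint's range is limited). The gripper opens to 91 mm and grips with 3 to 60 N. Pads are 32 mm wide; open, the fingers measure 118 mm over their backs; the gripper's body (76 mm by 178 mm) begins 60 mm behind the grasp point.
Start: joints at [67.036, 18.312, 89.639, -0, 72.044, -1.146], TCP at [213.71, 533.827, 213.976] pointing down, gripper open.
Joint ranges: [-177.97, 177.97], [-48.28, 115.42], [12.27, 149.76], [-77.06, 257.06], [2.81, 150.46], [-146.56, 146.56]. Speed limits (degrees/s): [147.25, 147.25, 180, 180, 180, 180].

## Interface

Orientations are given as [roll, pitch, yaw] about the fixed x, y, z axes, in that order (R = Rz(yaw) Ry(pitch) Rx(roll)).
In Python, from workcell import env gives the robot as it stands. The module is installed in compiled form; this text tells all that it offers.
- The arm moves only by the tool send_rows, never from a script. Its argument "motion" is a list of rows, each an object of numbers: "tx", "ty", "tz": the shift along the tool's x, y, z in units of 500 mm (1.0 is 500 mm); "rx", "ry", "rz": the turn, a rotation vector about the tool's x, y, z in units of 30 degrees (1.0 is 30 degrees); "gripper": the closure, from -1 (fully open) to 1 (shut). In form: [{"tx": .., "ty": .., "tz": .., "rx": .., "ry": .., "rz": .., "gripper": ..}, ...]. A call has 1 to 12 rows; each row shifts and turns the commanded pose from where the row before left it, along the tool's axes as they then stand; what a row does not reach is not made up. A row lasts 1/8 s, in which the tool goes at most 62.5 mm and 10.7 degrees, less where a joint would pass 70% of its speed; a pose out of reach is approached as far as the arm can. A call with a number of a shift or a turn outside -1 to 1 is refused whole. A call with a gripper value outside its range is refused whole. The fingers move at their own pace and stop on an object; "grip_force" is the grip in N (left out, the last holds). Time passes only in rows, so rows that do not move let the fingers close. It gives the time, the measured TCP pose, the force, the opening and the grip force at its end, in the units of the state.
- env.state(): the state, without advancing time (a new reading comes with each control period).
- env.grab_frame(name): name is "scene" or "top"; returns a dict with "frame" (384x512x3 uint8, red, green, blue), "vertical_fov" (degrees; the focal length in pixels is half the picture's height over the tangent of half this angle, whatever the lens; pixels are square), "cx", "cy" (the principal point, pixels), "rvec" (rotation vector, rad) and "tvec" (3), from world to camera coordinates, as OpenCV has them. Camera axes: x right, y down, z forward; pixel columns grow to the right and rows downward; lengths in mm; the calibration is good to about 2 mm. A picture is of the moment at which its call begins. There is no depth.
- env.job_done(): hands the job in; it is judged then, once.
The state is a dict: "time_s": time; "qpos": joint angles; "qvel": joint speeds; "effort": joint torques, N m; "ee_pos": TCP position; "ee_rot": TCP orientation; "force": force on the tool from outside, world axes, zero at the start; "torque": the same for the moment, N m; "gripper_width": finger opening in mm; "gripper_force": force on a finger pad.
Only numpy, scipy, OpenCV 4.12 (cv2) and the standard library are available. Lean on these libraries where they do the work, as an engineer would, in place of code of your own. Each camera call takes 0.05 s, during which the arm holds its last target. There are 200 camera calls.

## Working session

There is one attempt and no reset: what is moved stays moved. The work goes in short steps, Python scripts to look and compute and a tool call to move; the robot and the scene stay as the last step left them, time stands still between calls to the robot, and variables do not carry over. Pictures are saved under pics/ and viewed, at most 10 in all, crops included, and the job is handed in when it is done.

Besides the shell and the picture viewer there is one more tool, called after "Call:" by a JSON object that holds its "op" and its "data", one argument or row to a line. send_rows: Moves the arm, as the interface text tells. Shifts and turns lie within -1 to 1; 1 stands for 500 mm of shift or 30 degrees of turn. Its arguments: {"type":"object","properties":{"motion":{"type":"array"},"grip_force":{"type":"number"}},"required":["motion"]}

```bash
mkdir -p pics
cat > h.py <<'E'
import numpy as np, cv2
from workcell import env
def grab(n):
    g=env.grab_frame(n); f=g["frame"]; h=f.shape[0]
    F=h/2/np.tan(np.radians(g["vertical_fov"])/2)
    K=np.array([[F,0,g["cx"]],[0,F,g["cy"]],[0,0,1.]])
    return f,K,np.array(g["rvec"],float).reshape(3),np.array(g["tvec"],float).reshape(3)
def cast(uv,z,K,r,t):
    R=cv2.Rodrigues(r)[0]; C=-R.T@t
    d=R.T@np.linalg.inv(K)@np.array([uv[0],uv[1],1.])
    return C+d*(z-C[2])/d[2]
def proj(P,K,r,t): return cv2.projectPoints(np.array(P,float).reshape(-1,1,3),r,t,K,None)[0].reshape(-1,2)
E
python3 - <<'E'
from h import *
for n in("top","scene"):
    f,K,r,t=grab(n); np.savez(n,f=f,K=K,r=r,t=t)
    cv2.imwrite(f"pics/{n}0.png",cv2.resize(f[:,:,::-1],(800,600),interpolation=cv2.INTER_CUBIC))
    print(n,K[0,0],K[:2,2],-cv2.Rodrigues(r)[0].T@t)
print(env.state(), env.grasp_offset)
E
```

```text
top 401.5062521894411 [251.7538518  188.59777318] [ 427.05861037 -181.7897102  1211.2880444 ]
scene 377.55847237226743 [257.47920942 189.15149347] [1174.21943724  420.3661457   898.45638738]
{'time_s': 0.1, 'qpos': array([ 6.70344495e+01,  1.83493645e+01,  8.96982219e+01, -1.23699921e-03,
        7.20437407e+01, -1.14653296e+00]), 'qvel': array([-0.0020891 , -0.11544196, -0.21302935, -0.02357751, -0.11533981,
       -0.02745843]), 'effort': array([-5.64592556e-04, -4.13332379e+01, -2.32507199e+01,  7.28170853e-02,
        4.22032317e-02, -4.64180766e-05]), 'ee_pos': array([213.55380363, 533.39954644, 213.19854291]), 'ee_rot': array([-1.79908668e+02, -6.51499743e-04,  1.58181364e+02]), 'force': array([-0.13681584, -0.25773717,  0.59100354]), 'torque': array([ 0.00184326, -0.01130014, -0.02487033]), 'gripper_force': 0.0, 'gripper_width': 91.1915512160307} 18.8
```

View pics/top0.png

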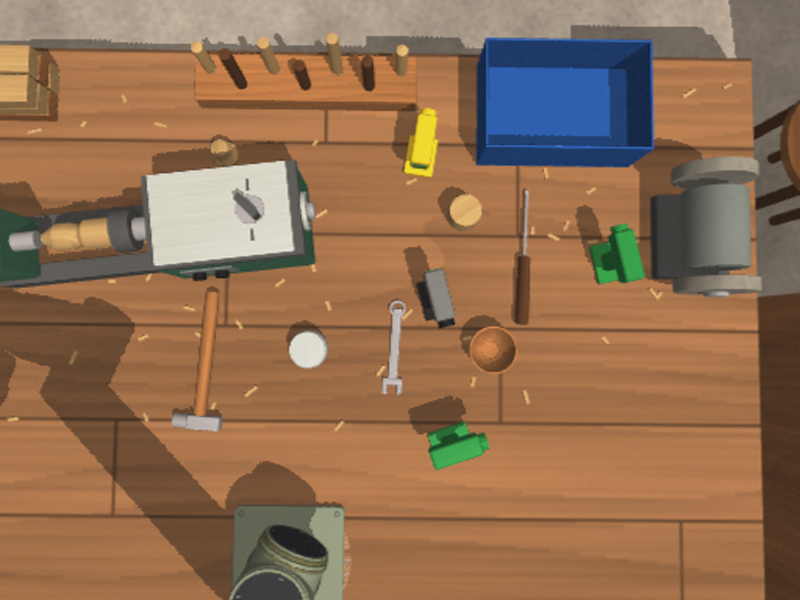

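View pics/scene0.png

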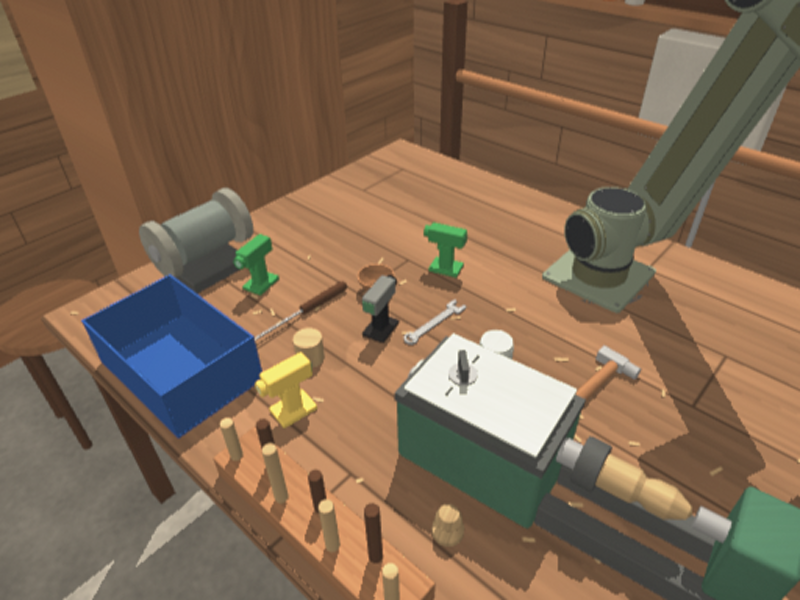

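Top view: headstock with panel around (225,215), wing (248,206), hub (308,211), grey thermometer (438,296); yellow and green look-alikes are elsewhere. Zooming in on the thermometer and headstock.

Run:
```python
from h import *
T=np.load("top.npz")["f"];S=np.load("scene.npz")["f"]
def z(f,x,y,w,h,s): return cv2.resize(f[y:y+h,x:x+w,::-1],(w*s,h*s),interpolation=cv2.INTER_NEAREST)
# crops: top 85..210 x 95..185 ; scene; each 400x300 
a=z(T,256,160,50,50,8); b=z(S,220,170,50,50,8)
cv2.imwrite("pics/th.png",np.hstack([a,b]))
a=z(T,85,95,125,90,6); cv2.imwrite("pics/hs.png",a)
```

```text
(no output)
```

View pics/th.png

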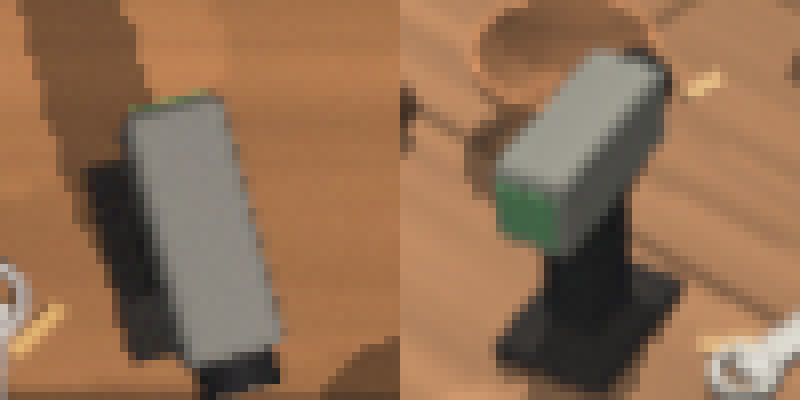

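View pics/hs.png

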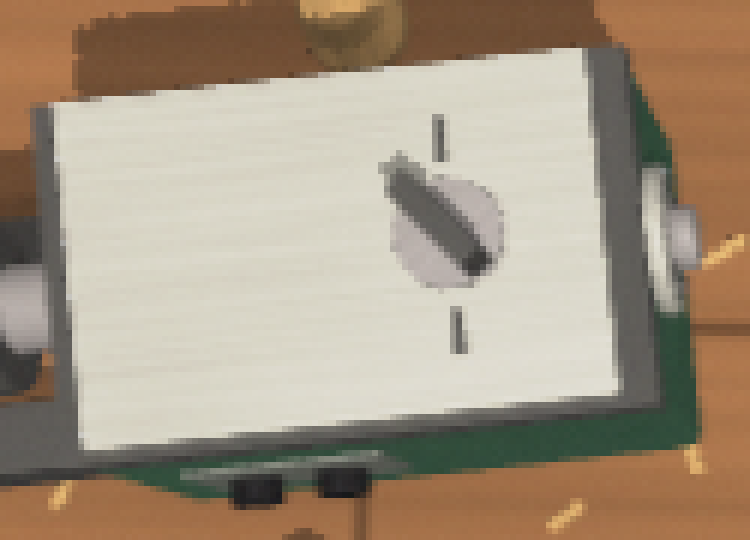

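The grey thermometer's dark nose points down the picture (towards the robot); its top face corners in the crop are about (130,110),(218,97),(280,345),(190,362). Panel corners (50,103),(583,48),(622,393),(82,450); index marks (440,138),(459,330); wing from (400,170) to (478,262).

```bash
cat > m.py <<'E'
from h import *
d=np.load("top.npz");A=(d["K"],d["r"],d["t"]);T=d["f"]
# thermometer: grey mask minAreaRect
def rect(mask,off,z):
    n,l,st,c=cv2.connectedComponentsWithStats(mask.astype(np.uint8)); i=1+np.argmax(st[1:,4])
    ys,xs=np.nonzero(l==i); b=cv2.boxPoints(cv2.minAreaRect(np.c_[xs,ys].astype(np.float32)))
    P=np.array([cast(p+off,z,*A)[:2] for p in b]); return P,l==i
sub=T[160:210,256:306].astype(int)
m=(sub.max(2)-sub.min(2)<22)&(sub.min(2)>95)
P,_=rect(m,[256,160],120); print("barrel",P.round(1).tolist(),P.mean(0),[np.linalg.norm(P[i]-P[i-1]).round(1) for i in(0,1)])
Q=np.array([cast(np.array(p)/8+[255.5,159.5],120,*A)[:2] for p in[(126,108),(218,97),(280,345),(190,362)]])
print("hand",Q.round(1).tolist(),Q.mean(0)); dx=(Q[2]+Q[3]-Q[0]-Q[1])/2; print("len",np.linalg.norm(dx),"yaw",np.degrees(np.arctan2(dx[1],dx[0])),"w",np.linalg.norm(Q[1]-Q[0]))
H=np.array([cast(np.array(p)/6+[84.5,94.5],188,*A)[:2] for p in[(50,103),(585,48),(622,393),(80,450)]])
print("panel",H.round(1).tolist(),H.mean(0)); ey=(H[0]+H[3]-H[1]-H[2])/2; print(np.linalg.norm(ey),np.linalg.norm(H[0]-H[3]),"y dir ang",np.degrees(np.arctan2(ey[1],ey[0])))
ex=(H[0]+H[1]-H[2]-H[3])/2;print("x ang",np.degrees(np.arctan2(ex[1],ex[0])))
I=np.array([cast(np.array(p)/6+[84.5,94.5],190,*A)[:2] for p in[(440,138),(459,330)]]);print("marks",I,I.mean(0),np.linalg.norm(I[0]-I[1]),np.degrees(np.arctan2(*(I[0]-I[1])[::-1])))
W=cast(np.array([447,233])/6+[84.5,94.5],193,*A);print("washer",W)
w=np.array([cast(np.array(p)/6+[84.5,94.5],224,*A)[:2] for p in[(396,183),(478,266)]]);print("wing",w,w.mean(0),np.linalg.norm(w[0]-w[1]),np.degrees(np.arctan2(*(w[0]-w[1])[::-1])))
b=cast(np.array([690,238])/6+[84.5,94.5],130,*A);print("hub~",b)
for n,p,z in[("tin",(308,349),45),("bowl",(493,350),45),("billet",(466,210),60),("wr1",(397,306),5),("wr2",(392,388),5),("ham",(212,290),20),("hamhead",(197,423),25),("gouge",(522,322),15),("green",(457,447),120)]:
    print(n,cast(np.array(p)*.64,z,*A)[:2].round())
E
python3 m.py
```

```text
barrel [[534.0, -245.6], [542.1, -276.4], [458.8, -297.8], [450.7, -267.1]] [ 496.38166637 -271.73407413] [np.float64(86.0), np.float64(31.9)]
hand [[538.3, -244.5], [542.5, -275.9], [458.0, -297.6], [451.9, -267.0]] [ 497.6650484  -271.23120666]
len 88.23275274909588 yaw -165.51100714150678 w 31.68224975152116
panel [[684.2, 220.3], [711.4, -8.3], [562.1, -27.4], [534.8, 202.2]] [623.15089538  96.6661212 ]
230.71954376468298 150.4826882495752 y dir ang 96.78868028565023
x ang 7.093488601443532
marks [[670.83496963  52.47222776]
 [588.02822486  42.23876492]] [629.43159725  47.35549634] 83.43668702719782 7.045034014561229
washer [629.1522093   47.74398863 193.        ]
wing [[643.61407653  62.3431323 ]
 [609.40438189  27.63058393]] [626.50922921  44.98685811] 48.73668250774436 45.41802013708951
hub~ [640.8435926  -47.92898368 130.        ]
tin [397. -36.]
bowl [ 399. -378.]
billet [ 658. -325.]
wr1 [ 480. -200.]
wr2 [ 324. -192.]
ham [506. 152.]
hamhead [257. 171.]
gouge [ 452. -439.]
green [ 234. -304.]
```

Call:
{"op": "send_rows", "data": {
  "motion": [
    {"rz": -0.303,"gripper": -1},
    {"rz": -0.303,"gripper": -1},
    {"rz": -0.303,"gripper": -1},
    {"rz": -0.303,"gripper": -1},
    {"tx": -0.0097,"ty": -0.1134,"gripper": -1},
    {"tx": -0.0097,"ty": -0.1134,"gripper": -1},
    {"tx": -0.0097,"ty": -0.1134,"gripper": -1},
    {"tx": -0.0097,"ty": -0.1134,"gripper": -1},
    {"tx": -0.0097,"ty": -0.1134,"gripper": -1},
    {"tx": -0.0097,"ty": -0.1134,"gripper": -1},
    {"tx": -0.0097,"ty": -0.1134,"gripper": -1},
    {"tx": -0.0097,"ty": -0.1134,"gripper": -1}
  ]
}}

```text
invalid input at $.motion[0]: expected keys tx, ty, tz, rx, ry, rz, gripper
```

Call:
{"op": "send_rows", "data": {
  "motion": [
    {"tx": -0.0097,"ty": -0.1134,"gripper": -1},
    {"tx": -0.0097,"ty": -0.1134,"gripper": -1},
    {"tx": -0.0097,"ty": -0.1134,"gripper": -1},
    {"tx": -0.0097,"ty": -0.1134,"gripper": -1},
    {"tx": -0.0097,"ty": -0.1134,"gripper": -1},
    {"tx": -0.0097,"ty": -0.1134,"gripper": -1},
    {"tx": -0.0097,"ty": -0.1134,"gripper": -1},
    {"gripper": -1},
    {"gripper": -1},
    {"gripper": -1}
  ]
}}

```text
invalid input at $.motion[0]: expected keys tx, ty, tz, rx, ry, rz, gripper
```

Call:
{"op": "send_rows", "data": {
  "motion": [
    {"tx": 0,"ty": 0,"tz": 0,"rx": 0,"ry": 0,"rz": -0.303,"gripper": -1},
    {"tx": 0,"ty": 0,"tz": 0,"rx": 0,"ry": 0,"rz": -0.303,"gripper": -1},
    {"tx": 0,"ty": 0,"tz": 0,"rx": 0,"ry": 0,"rz": -0.303,"gripper": -1},
    {"tx": 0,"ty": 0,"tz": 0,"rx": 0,"ry": 0,"rz": -0.303,"gripper": -1},
    {"tx": -0.0097,"ty": -0.1134,"tz": 0,"rx": 0,"ry": 0,"rz": 0,"gripper": -1},
    {"tx": -0.0097,"ty": -0.1134,"tz": 0,"rx": 0,"ry": 0,"rz": 0,"gripper": -1},
    {"tx": -0.0097,"ty": -0.1134,"tz": 0,"rx": 0,"ry": 0,"rz": 0,"gripper": -1},
    {"tx": -0.0097,"ty": -0.1134,"tz": 0,"rx": 0,"ry": 0,"rz": 0,"gripper": -1},
    {"tx": -0.0097,"ty": -0.1134,"tz": 0,"rx": 0,"ry": 0,"rz": 0,"gripper": -1},
    {"tx": -0.0097,"ty": -0.1134,"tz": 0,"rx": 0,"ry": 0,"rz": 0,"gripper": -1},
    {"tx": -0.0097,"ty": -0.1134,"tz": 0,"rx": 0,"ry": 0,"rz": 0,"gripper": -1},
    {"tx": -0.0097,"ty": -0.1134,"tz": 0,"rx": 0,"ry": 0,"rz": 0,"gripper": -1}
  ]
}}

```text
time_s: 1.6
ee_pos: [365.3, 102.7, 213.9]
ee_rot: [180.0, 0.0, -165.4]
force: [0.2, 1.3, 0.7]
gripper_width: 91.2
gripper_force: 0.0
```

Call:
{"op": "send_rows", "data": {
  "motion": [
    {"tx": -0.0097,"ty": -0.1134,"tz": 0,"rx": 0,"ry": 0,"rz": 0,"gripper": -1},
    {"tx": -0.0097,"ty": -0.1134,"tz": 0,"rx": 0,"ry": 0,"rz": 0,"gripper": -1},
    {"tx": -0.0097,"ty": -0.1134,"tz": 0,"rx": 0,"ry": 0,"rz": 0,"gripper": -1},
    {"tx": -0.0097,"ty": -0.1134,"tz": 0,"rx": 0,"ry": 0,"rz": 0,"gripper": -1},
    {"tx": -0.0097,"ty": -0.1134,"tz": 0,"rx": 0,"ry": 0,"rz": 0,"gripper": -1},
    {"tx": -0.0097,"ty": -0.1134,"tz": 0,"rx": 0,"ry": 0,"rz": 0,"gripper": -1},
    {"tx": -0.0097,"ty": -0.1134,"tz": 0,"rx": 0,"ry": 0,"rz": 0,"gripper": -1},
    {"tx": 0,"ty": 0,"tz": 0,"rx": 0,"ry": 0,"rz": 0,"gripper": -1},
    {"tx": 0,"ty": 0,"tz": 0,"rx": 0,"ry": 0,"rz": 0,"gripper": -1},
    {"tx": 0,"ty": 0,"tz": 0,"rx": 0,"ry": 0,"rz": 0,"gripper": -1}
  ]
}}

```text
time_s: 2.85
ee_pos: [497.2, -269.9, 213.9]
ee_rot: [180.0, -0.0, -165.4]
force: [0.2, -0.3, -0.1]
gripper_width: 91.3
gripper_force: 0.0
```

Call:
{"op": "send_rows", "data": {
  "grip_force": 30,
  "motion": [
    {"tx": 0,"ty": -0.003,"tz": 0.066,"rx": 0,"ry": 0,"rz": 0,"gripper": -1},
    {"tx": 0,"ty": 0,"tz": 0.066,"rx": 0,"ry": 0,"rz": 0,"gripper": -1},
    {"tx": 0,"ty": 0,"tz": 0.066,"rx": 0,"ry": 0,"rz": 0,"gripper": -1},
    {"tx": 0,"ty": 0,"tz": 0.066,"rx": 0,"ry": 0,"rz": 0,"gripper": -1},
    {"tx": 0,"ty": 0,"tz": 0,"rx": 0,"ry": 0,"rz": 0,"gripper": -1},
    {"tx": 0,"ty": 0,"tz": 0,"rx": 0,"ry": 0,"rz": 0,"gripper": 1},
    {"tx": 0,"ty": 0,"tz": 0,"rx": 0,"ry": 0,"rz": 0,"gripper": 1},
    {"tx": 0,"ty": 0,"tz": 0,"rx": 0,"ry": 0,"rz": 0,"gripper": 1},
    {"tx": 0,"ty": 0,"tz": 0,"rx": 0,"ry": 0,"rz": 0,"gripper": 1},
    {"tx": 0,"ty": 0,"tz": 0,"rx": 0,"ry": 0,"rz": 0,"gripper": 1},
    {"tx": 0,"ty": 0,"tz": 0,"rx": 0,"ry": 0,"rz": 0,"gripper": 1}
  ]
}}

```text
time_s: 4.22
ee_pos: [497.9, -272.5, 81.8]
ee_rot: [180.0, -0.0, -165.5]
force: [0.4, -1.8, -2.1]
gripper_width: 35.7
gripper_force: 30.0
```

Call:
{"op": "send_rows", "data": {
  "motion": [
    {"tx": 0,"ty": 0,"tz": -0.03,"rx": 0,"ry": 0,"rz": 0,"gripper": 1},
    {"tx": 0,"ty": 0,"tz": -0.03,"rx": 0,"ry": 0,"rz": 0,"gripper": 1},
    {"tx": 0,"ty": 0,"tz": 0,"rx": 0,"ry": 0,"rz": 0.325,"gripper": 1},
    {"tx": 0,"ty": 0,"tz": 0,"rx": 0,"ry": 0,"rz": 0.325,"gripper": 1},
    {"tx": 0,"ty": 0,"tz": 0,"rx": 0,"ry": 0,"rz": 0.325,"gripper": 1},
    {"tx": 0,"ty": 0,"tz": 0,"rx": 0,"ry": 0,"rz": 0.325,"gripper": 1},
    {"tx": 0,"ty": 0,"tz": 0,"rx": 0,"ry": 0,"rz": 0.325,"gripper": 1},
    {"tx": 0,"ty": 0,"tz": 0,"rx": 0,"ry": 0,"rz": 0.325,"gripper": 1},
    {"tx": 0,"ty": 0,"tz": 0,"rx": 0,"ry": 0,"rz": 0.325,"gripper": 1},
    {"tx": 0,"ty": 0,"tz": 0,"rx": 0,"ry": 0,"rz": 0.325,"gripper": 1},
    {"tx": 0,"ty": 0,"tz": 0,"rx": 0,"ry": 0,"rz": 0.325,"gripper": 1},
    {"tx": 0,"ty": 0,"tz": 0,"rx": 0,"ry": 0,"rz": 0.325,"gripper": 1}
  ]
}}

```text
time_s: 5.72
ee_pos: [498.4, -272.8, 113.1]
ee_rot: [179.9, 0.0, 96.7]
force: [-0.3, -0.3, -2.1]
gripper_width: 36.2
gripper_force: 30.0
```

Call:
{"op": "send_rows", "data": {
  "motion": [
    {"tx": 0,"ty": 0,"tz": 0,"rx": 0,"ry": 0,"rz": 0,"gripper": 1},
    {"tx": 0.0148,"ty": 0.0564,"tz": 0,"rx": 0,"ry": 0,"rz": 0,"gripper": 1},
    {"tx": 0.0148,"ty": 0.0564,"tz": 0,"rx": 0,"ry": 0,"rz": 0,"gripper": 1},
    {"tx": 0.0148,"ty": 0.0564,"tz": 0,"rx": 0,"ry": 0,"rz": 0,"gripper": 1},
    {"tx": 0.0148,"ty": 0.0564,"tz": 0,"rx": 0,"ry": 0,"rz": 0,"gripper": 1},
    {"tx": 0.0148,"ty": 0.0564,"tz": 0,"rx": 0,"ry": 0,"rz": 0,"gripper": 1},
    {"tx": 0.0148,"ty": 0.0564,"tz": 0,"rx": 0,"ry": 0,"rz": 0,"gripper": 1},
    {"tx": 0,"ty": 0,"tz": 0,"rx": 0,"ry": 0,"rz": 0,"gripper": 1},
    {"tx": 0,"ty": 0,"tz": 0,"rx": 0,"ry": 0,"rz": 0,"gripper": 1}
  ]
}}

```text
time_s: 6.85
ee_pos: [659.9, -207.9, 111.9]
ee_rot: [-179.9, -0.0, 97.1]
force: [0.7, -0.8, -2.6]
gripper_width: 35.9
gripper_force: 30.0
```

Run:
```python
from h import *
f,K,r,t=grab("top");g,*_=grab("scene")
z=lambda f,x,y,w,h,s: cv2.resize(f[y:y+h,x:x+w,::-1],(w*s,h*s),interpolation=cv2.INTER_NEAREST)
cv2.imwrite("pics/aim.png",np.hstack([z(f,180,80,100,120,4),z(g,180,150,100,120,4)]))
```

```text
(no output)
```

View pics/aim.png

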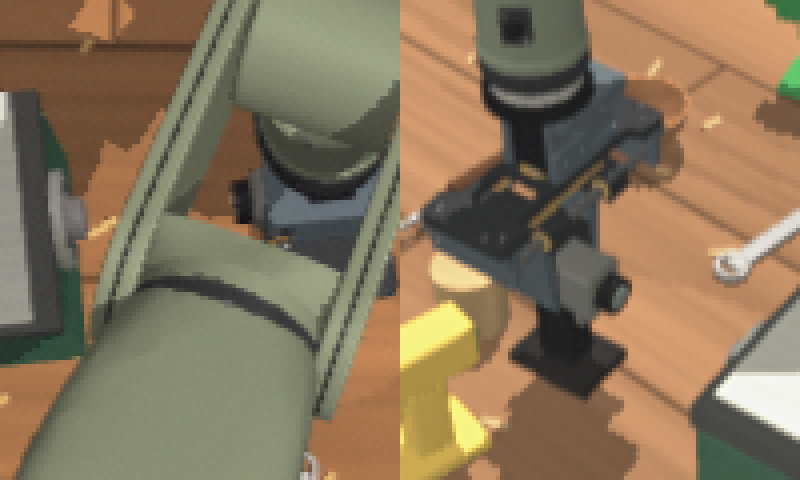

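The nose points squarely at the hub, with the thermometer upright in the grip and clear of the billet. I'll hold it here, then set it down.

Call:
{"op": "send_rows", "data": {
  "motion": [
    {"tx": 0,"ty": 0,"tz": 0,"rx": 0,"ry": 0,"rz": 0,"gripper": 1},
    {"tx": 0,"ty": 0,"tz": 0,"rx": 0,"ry": 0,"rz": 0,"gripper": 1},
    {"tx": 0,"ty": 0,"tz": 0,"rx": 0,"ry": 0,"rz": 0,"gripper": 1},
    {"tx": 0,"ty": 0,"tz": 0,"rx": 0,"ry": 0,"rz": 0,"gripper": 1},
    {"tx": 0,"ty": 0,"tz": 0,"rx": 0,"ry": 0,"rz": 0,"gripper": 1},
    {"tx": 0,"ty": 0,"tz": 0,"rx": 0,"ry": 0,"rz": 0,"gripper": 1},
    {"tx": 0,"ty": 0,"tz": 0,"rx": 0,"ry": 0,"rz": 0,"gripper": 1},
    {"tx": 0,"ty": 0,"tz": 0,"rx": 0,"ry": 0,"rz": 0,"gripper": 1},
    {"tx": 0,"ty": 0,"tz": 0,"rx": 0,"ry": 0,"rz": 0,"gripper": 1}
  ]
}}

```text
time_s: 8.07
ee_pos: [660.5, -207.8, 111.9]
ee_rot: [-180.0, -0.0, 97.0]
force: [-0.3, -0.2, -1.5]
gripper_width: 35.9
gripper_force: 30.0
```

Call:
{"op": "send_rows", "data": {
  "motion": [
    {"tx": 0,"ty": 0,"tz": 0.02,"rx": 0,"ry": 0,"rz": 0,"gripper": 1},
    {"tx": 0,"ty": 0,"tz": 0.02,"rx": 0,"ry": 0,"rz": 0,"gripper": 1},
    {"tx": 0,"ty": 0,"tz": 0.012,"rx": 0,"ry": 0,"rz": 0,"gripper": 1},
    {"tx": 0,"ty": 0,"tz": 0.004,"rx": 0,"ry": 0,"rz": 0,"gripper": 1},
    {"tx": 0,"ty": 0,"tz": 0.003,"rx": 0,"ry": 0,"rz": 0,"gripper": 1},
    {"tx": 0,"ty": 0,"tz": 0,"rx": 0,"ry": 0,"rz": 0,"gripper": 1},
    {"tx": 0,"ty": 0,"tz": 0,"rx": 0,"ry": 0,"rz": 0,"gripper": 1}
  ]
}}

```text
time_s: 8.95
ee_pos: [660.7, -207.8, 82.7]
ee_rot: [180.0, 0.0, 97.0]
force: [0.8, -0.1, -3.0]
gripper_width: 35.9
gripper_force: 30.0
```

Call:
{"op": "send_rows", "data": {
  "motion": [
    {"tx": 0,"ty": 0,"tz": 0.002,"rx": 0,"ry": 0,"rz": 0,"gripper": 1},
    {"tx": 0,"ty": 0,"tz": 0,"rx": 0,"ry": 0,"rz": 0,"gripper": 1},
    {"tx": 0,"ty": 0,"tz": 0,"rx": 0,"ry": 0,"rz": 0,"gripper": -1},
    {"tx": 0,"ty": 0,"tz": 0,"rx": 0,"ry": 0,"rz": 0,"gripper": -1},
    {"tx": 0,"ty": 0,"tz": 0,"rx": 0,"ry": 0,"rz": 0,"gripper": -1},
    {"tx": 0,"ty": 0,"tz": 0,"rx": 0,"ry": 0,"rz": 0,"gripper": -1},
    {"tx": 0,"ty": 0,"tz": 0,"rx": 0,"ry": 0,"rz": 0,"gripper": -1},
    {"tx": 0,"ty": 0,"tz": 0,"rx": 0,"ry": 0,"rz": 0,"gripper": -1}
  ]
}}

```text
time_s: 9.95
ee_pos: [660.5, -207.8, 81.4]
ee_rot: [180.0, -0.0, 97.0]
force: [0.6, -0.6, 0.1]
gripper_width: 90.4
gripper_force: 0.0
```

Call:
{"op": "send_rows", "data": {
  "motion": [
    {"tx": 0,"ty": 0,"tz": -0.095,"rx": 0,"ry": 0,"rz": 0,"gripper": -1},
    {"tx": 0,"ty": 0,"tz": -0.095,"rx": 0,"ry": 0,"rz": 0,"gripper": -1},
    {"tx": 0,"ty": 0,"tz": -0.095,"rx": 0,"ry": 0,"rz": 0,"gripper": -1},
    {"tx": 0,"ty": 0,"tz": -0.095,"rx": 0,"ry": 0,"rz": 0,"gripper": -1},
    {"tx": 0,"ty": 0,"tz": 0,"rx": 0,"ry": 0,"rz": 0.289,"gripper": -1},
    {"tx": 0,"ty": 0,"tz": 0,"rx": 0,"ry": 0,"rz": 0.289,"gripper": -1},
    {"tx": 0,"ty": 0,"tz": 0,"rx": 0,"ry": 0,"rz": 0.289,"gripper": -1},
    {"tx": 0,"ty": 0,"tz": 0,"rx": 0,"ry": 0,"rz": 0.289,"gripper": -1},
    {"tx": 0,"ty": 0,"tz": 0,"rx": 0,"ry": 0,"rz": 0.289,"gripper": -1},
    {"tx": 0,"ty": 0,"tz": 0,"rx": 0,"ry": 0,"rz": 0.289,"gripper": -1}
  ]
}}

```text
time_s: 11.2
ee_pos: [660.5, -207.8, 271.4]
ee_rot: [-180.0, -0.0, 44.7]
force: [0.2, 0.4, -0.3]
gripper_width: 91.1
gripper_force: 0.0
```

Call:
{"op": "send_rows", "data": {
  "motion": [
    {"tx": 0.0634,"ty": -0.081,"tz": 0,"rx": 0,"ry": 0,"rz": 0,"gripper": -1},
    {"tx": 0.0634,"ty": -0.081,"tz": 0,"rx": 0,"ry": 0,"rz": 0,"gripper": -1},
    {"tx": 0.0634,"ty": -0.081,"tz": 0,"rx": 0,"ry": 0,"rz": 0,"gripper": -1},
    {"tx": 0.0634,"ty": -0.081,"tz": 0,"rx": 0,"ry": 0,"rz": 0,"gripper": -1},
    {"tx": 0.0634,"ty": -0.081,"tz": 0,"rx": 0,"ry": 0,"rz": 0,"gripper": -1},
    {"tx": 0,"ty": 0,"tz": 0,"rx": 0,"ry": 0,"rz": 0,"gripper": -1},
    {"tx": 0,"ty": 0,"tz": 0,"rx": 0,"ry": 0,"rz": 0,"gripper": -1}
  ]
}}

```text
time_s: 12.08
ee_pos: [629.4, 47.2, 271.5]
ee_rot: [180.0, 0.0, 45.0]
force: [0.5, -0.1, 0.5]
gripper_width: 91.6
gripper_force: 0.0
```

Run:
```python
from h import *
f,K,r,t=grab("top");g,K2,r2,t2=grab("scene")
z=lambda f,x,y,w,h,s: cv2.resize(f[y:y+h,x:x+w,::-1],(w*s,h*s),interpolation=cv2.INTER_NEAREST)
cv2.imwrite("pics/pre.png",np.hstack([z(f,100,90,200,150,2),z(g,200,160,200,150,2)]))
```

```text
(no output)
```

View pics/pre.png

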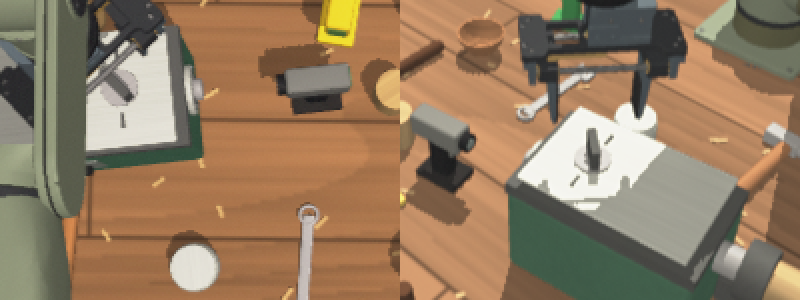

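The thermometer stands upright, let go, and the fingers straddle the wing. I'll descend and grip it.

Call:
{"op": "send_rows", "data": {
  "grip_force": 15,
  "motion": [
    {"tx": 0,"ty": 0,"tz": 0.047,"rx": 0,"ry": 0,"rz": 0,"gripper": -1},
    {"tx": 0,"ty": 0,"tz": 0.047,"rx": 0,"ry": 0,"rz": 0,"gripper": -1},
    {"tx": 0,"ty": 0,"tz": 0.047,"rx": 0,"ry": 0,"rz": 0,"gripper": -1},
    {"tx": 0,"ty": 0,"tz": 0,"rx": 0,"ry": 0,"rz": 0,"gripper": 1},
    {"tx": 0,"ty": 0,"tz": 0,"rx": 0,"ry": 0,"rz": 0,"gripper": 1},
    {"tx": 0,"ty": 0,"tz": 0,"rx": 0,"ry": 0,"rz": 0,"gripper": 1},
    {"tx": 0,"ty": 0,"tz": 0,"rx": 0,"ry": 0,"rz": 0,"gripper": 1},
    {"tx": 0,"ty": 0,"tz": 0,"rx": 0,"ry": 0,"rz": 0,"gripper": 1},
    {"tx": 0,"ty": 0,"tz": 0,"rx": 0,"ry": 0,"rz": 0,"gripper": 1},
    {"tx": 0,"ty": 0,"tz": 0,"rx": 0,"ry": 0,"rz": 0,"gripper": 1}
  ]
}}

```text
time_s: 13.42
ee_pos: [629.3, 47.5, 201.0]
ee_rot: [180.0, -0.0, 45.0]
force: [0.6, -0.1, 0.4]
gripper_width: 23.9
gripper_force: 0.0
```

Call:
{"op": "send_rows", "data": {
  "motion": [
    {"tx": 0,"ty": 0,"tz": 0,"rx": 0,"ry": 0,"rz": 0,"gripper": 1},
    {"tx": 0,"ty": 0,"tz": 0,"rx": 0,"ry": 0,"rz": 0,"gripper": 1},
    {"tx": 0,"ty": 0,"tz": 0,"rx": 0,"ry": 0,"rz": 0,"gripper": 1}
  ]
}}

```text
time_s: 13.8
ee_pos: [628.9, 47.9, 200.9]
ee_rot: [-179.9, 0.0, 45.0]
force: [-1.4, 1.3, 0.6]
gripper_width: 12.1
gripper_force: 15.0
```

Call:
{"op": "send_rows", "data": {
  "motion": [
    {"tx": 0,"ty": 0,"tz": 0,"rx": 0,"ry": 0,"rz": 0.211,"gripper": 1},
    {"tx": 0,"ty": 0,"tz": 0,"rx": 0,"ry": 0,"rz": 0.211,"gripper": 1},
    {"tx": 0,"ty": 0,"tz": 0,"rx": 0,"ry": 0,"rz": 0.211,"gripper": 1},
    {"tx": 0,"ty": 0,"tz": 0,"rx": 0,"ry": 0,"rz": 0.211,"gripper": 1},
    {"tx": 0,"ty": 0,"tz": 0,"rx": 0,"ry": 0,"rz": 0.211,"gripper": 1},
    {"tx": 0,"ty": 0,"tz": 0,"rx": 0,"ry": 0,"rz": 0.211,"gripper": 1},
    {"tx": 0,"ty": 0,"tz": 0,"rx": 0,"ry": 0,"rz": 0,"gripper": 1},
    {"tx": 0,"ty": 0,"tz": 0,"rx": 0,"ry": 0,"rz": 0,"gripper": 1},
    {"tx": 0,"ty": 0,"tz": 0,"rx": 0,"ry": 0,"rz": 0,"gripper": 1}
  ]
}}

```text
time_s: 14.92
ee_pos: [628.8, 48.2, 200.9]
ee_rot: [-179.9, 0.1, 7.1]
force: [-3.9, 4.0, 0.8]
gripper_width: 12.0
gripper_force: 15.0
```

Call:
{"op": "send_rows", "data": {
  "motion": [
    {"tx": 0,"ty": 0,"tz": 0,"rx": 0,"ry": 0,"rz": 0,"gripper": -1},
    {"tx": 0,"ty": 0,"tz": 0,"rx": 0,"ry": 0,"rz": 0,"gripper": -1},
    {"tx": 0,"ty": 0,"tz": 0,"rx": 0,"ry": 0,"rz": 0,"gripper": -1},
    {"tx": 0,"ty": 0,"tz": 0,"rx": 0,"ry": 0,"rz": 0,"gripper": -1},
    {"tx": 0,"ty": 0,"tz": -0.05,"rx": 0,"ry": 0,"rz": 0,"gripper": -1},
    {"tx": 0,"ty": 0,"tz": -0.05,"rx": 0,"ry": 0,"rz": 0,"gripper": -1},
    {"tx": 0,"ty": 0,"tz": 0,"rx": 0,"ry": 0,"rz": 0,"gripper": 0.5}
  ]
}}

```text
time_s: 15.8
ee_pos: [630.5, 47.4, 253.0]
ee_rot: [180.0, -0.3, 7.0]
force: [0.5, -0.1, -0.8]
gripper_width: 64.5
gripper_force: 0.0
```

Call:
{"op": "send_rows", "data": {
  "motion": [
    {"tx": 0,"ty": -0.085,"tz": 0,"rx": 0,"ry": 0,"rz": 0,"gripper": 1},
    {"tx": 0,"ty": -0.085,"tz": 0,"rx": 0,"ry": 0,"rz": 0,"gripper": 1},
    {"tx": 0,"ty": 0,"tz": 0,"rx": 0,"ry": 0,"rz": 0,"gripper": 1},
    {"tx": 0,"ty": 0,"tz": 0,"rx": 0,"ry": 0,"rz": 0,"gripper": 1},
    {"tx": 0,"ty": 0,"tz": 0,"rx": 0,"ry": 0,"rz": 0,"gripper": 1},
    {"tx": 0,"ty": 0,"tz": 0,"rx": 0,"ry": 0,"rz": 0,"gripper": 1},
    {"tx": 0,"ty": 0,"tz": 0,"rx": 0,"ry": 0,"rz": 0,"gripper": 1},
    {"tx": 0,"ty": 0,"tz": 0.06,"rx": 0,"ry": 0,"rz": 0,"gripper": 1},
    {"tx": 0,"ty": 0,"tz": 0.06,"rx": 0,"ry": 0,"rz": 0,"gripper": 1},
    {"tx": 0,"ty": 0,"tz": 0,"rx": 0,"ry": 0,"rz": 0,"gripper": 1},
    {"tx": 0,"ty": 0,"tz": 0,"rx": 0,"ry": 0,"rz": 0,"gripper": 1}
  ]
}}

```text
time_s: 17.18
ee_pos: [619.5, 131.8, 192.1]
ee_rot: [-180.0, -0.1, 7.0]
force: [0.2, 0.2, 0.7]
gripper_width: 0.3
gripper_force: 0.0
```

Run:
```python
from h import *
f,K,r,t=grab("top");g,K2,r2,t2=grab("scene")
z=lambda f,x,y,w,h,s: cv2.resize(f[y:y+h,x:x+w,::-1],(w*s,h*s),interpolation=cv2.INTER_NEAREST)
cv2.imwrite("pics/turned.png",np.hstack([z(f,100,90,100,100,4),z(g,240,190,100,100,4)]))
```

```text
(no output)
```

View pics/turned.png

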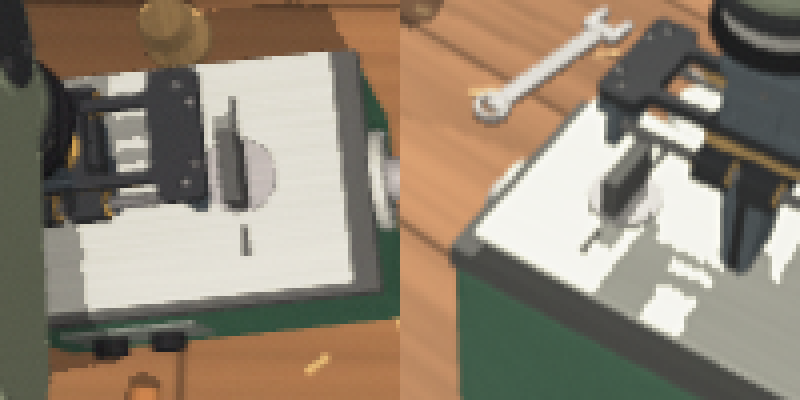

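The wing lines up with both index marks, and the fingers are shut just above the panel's free area. I'll push down.

Call:
{"op": "send_rows", "data": {
  "motion": [
    {"tx": 0,"ty": 0,"tz": 0.01,"rx": 0,"ry": 0,"rz": 0,"gripper": 1},
    {"tx": 0,"ty": 0,"tz": 0.01,"rx": 0,"ry": 0,"rz": 0,"gripper": 1},
    {"tx": 0,"ty": 0,"tz": 0.006,"rx": 0,"ry": 0,"rz": 0,"gripper": 1},
    {"tx": 0,"ty": 0,"tz": 0.006,"rx": 0,"ry": 0,"rz": 0,"gripper": 1},
    {"tx": 0,"ty": 0,"tz": 0,"rx": 0,"ry": 0,"rz": 0,"gripper": 1},
    {"tx": 0,"ty": 0,"tz": 0,"rx": 0,"ry": 0,"rz": 0,"gripper": 1},
    {"tx": 0,"ty": 0,"tz": 0,"rx": 0,"ry": 0,"rz": 0,"gripper": 1}
  ]
}}

```text
time_s: 18.15
ee_pos: [619.8, 132.0, 177.6]
ee_rot: [-180.0, -0.2, 7.0]
force: [-1.1, -0.6, 10.3]
gripper_width: 0.3
gripper_force: 5.2
```

Call:
{"op": "send_rows", "data": {
  "motion": [
    {"tx": 0,"ty": 0,"tz": 0.003,"rx": 0,"ry": 0,"rz": 0,"gripper": 1},
    {"tx": 0,"ty": 0,"tz": 0.002,"rx": 0,"ry": 0,"rz": 0,"gripper": 1},
    {"tx": 0,"ty": 0,"tz": 0,"rx": 0,"ry": 0,"rz": 0,"gripper": 1},
    {"tx": 0,"ty": 0,"tz": 0,"rx": 0,"ry": 0,"rz": 0,"gripper": 1},
    {"tx": 0,"ty": 0,"tz": 0,"rx": 0,"ry": 0,"rz": 0,"gripper": 1},
    {"tx": 0,"ty": 0,"tz": 0,"rx": 0,"ry": 0,"rz": 0,"gripper": 1}
  ]
}}

```text
time_s: 18.9
ee_pos: [619.8, 132.0, 176.3]
ee_rot: [-180.0, -0.3, 7.0]
force: [-2.3, -1.1, 15.3]
gripper_width: 0.2
gripper_force: 7.6
```

```bash
python3 -c "
from workcell import env
print(env.job_done())"
```

```text
the job is handed in; nothing more can be done
None
```

I handed the job in at about 19 s, but no verdict came back: the thermometer was held on the hub from about 10 cm for over a second and stood upright, let go, at the aiming spot rather than where it started. The wing is in line with its marks, and the panel is held down on its stop at about 15 N.

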